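# Shut the vacuum chamber and pump it down

### The arm

A 6-joint arm with a two-finger parallel gripper is mounted at the origin on a cart in front of the work surface, level with it; the furniture and walls round the work are solid. World frame = base frame: x ahead of the robot, y to its left, z up, the work surface at z = 0. Lengths are in m, angles in rad, forces in N, time in s.
With the tool pointing down it reaches from about 0.325 to 0.775 m from the base axis. Payload 9.3 kg.
Tool frame: the origin (TCP) lies between the finger pads; the fingertips stand bot.tcp_to_tips ahead of it and the grasp point (between the pads) lies 8 mm behind it (bot.tcp_to_tips is the distance from the TCP to the fingertips, in m); z points along the fingers, y is the line along which they close (so a half turn about z gives the same grasp; the last joint's range is limited). The gripper opens to 85 mm and grips with 20 to 120 N. Pads are 22 mm wide; open, the fingers measure 114 mm over their backs; the gripper's body (76 mm by 85 mm) begins 54 mm behind the grasp point. The pads swing forward as they close: fully open they stand 13 mm farther back than shut.
Start: joints at [-1.346, 0.259, 0.021, 1.334, 0, 1.418], TCP at [0.203, -0.511, 0.242] pointing down, gripper open.
Joint ranges: [-3.04, 3.04], [-0.91, 1.82], [-1.04, 1.36], [-1.92, 1.95], [-1.52, 1.45], [-3.14, 3.14]. Speed limits (rad/s): [2.22, 2.22, 2.79, 3.14, 3.14, 3.14].

### API

Orientations are given as a unit quaternion [w, x, y, z].
In Python, from workcell import bot gives the robot as it stands.
- The arm moves only by the tool drive_tool, never from a script. Its argument "plan" is text: rows parted by semicolons, each of 7 numbers parted by spaces: the closure, from 0 (fully open) to 1 (shut), then the shift along the tool's x, y, z in units of 40 mm (1.0 is 40 mm), then the turn, a rotation vector about the tool's x, y, z in units of 6 degrees (1.0 is 6 degrees). In form: hand x y z rx ry rz; .... A call has 1 to 5 rows; each row is the pose to reach, as a shift and turn from the pose commanded when the call began, along the tool's axes at that moment; what a row does not reach only later rows make up. A row lasts 1/10 s, in which the tool goes at most 50 mm and 8.59 degrees, less where a joint would pass 70% of its speed; a pose out of reach is approached as far as the arm can. A call with a gripper value outside its range is refused whole. The fingers move at their own pace and stop on an object; "squeeze" is the grip in N (left out, the last holds). Time passes only in rows, so rows that repeat a pose let the fingers close. It gives the time, the measured TCP pose, the force, the opening and the grip force at its end, in the units of the state.
- bot.state(): the state, without advancing time (a new reading comes with each control period).
- bot.read_camera(name): name is "scene" or "top" or "wrist"; returns the picture (384x512x3 uint8, red, green, blue); there is no depth.
- bot.camera_params(name): a dict with "fx", "fy", "cx", "cy" (pixels), "world_to_cam" (4x4, takes a point from world to camera coordinates); the wrist camera has in their place "mount" (4x4, takes a point from camera to tool coordinates, whose origin is the TCP and whose axes are the flange's). Camera axes: x right, y down, z forward; pixel columns grow to the right and rows downward; lengths in m; the calibration is good to about 2 mm. A picture is of the moment at which its call begins: read the wrist's pose just before it. camera_params takes no time and is no camera call.
- bot.hand_in(): hands the job in; it is judged then, once.
The state is a dict: "time": time; "joint_positions": joint angles; "joint_vel": joint speeds; "tau": joint torques, N m; "tcp_pos": TCP position; "orientation": TCP orientation; "contact_force": force on the tool from outside, world axes, zero at the start; "moment": the same for the moment, N m; "width": opening from 0.0 (shut) to 1.0 (fully open); "finger_force": force on a finger pad.
Only numpy, scipy, OpenCV 4.12 (cv2) and the standard library are available. Lean on these libraries where they do the work, as an engineer would, in place of code of your own. Each camera call takes 0.05 s, during which the arm holds its last target. There are 200 camera calls.

### The job

Push the open door of the small vacuum chamber shut until its latch snaps in, then pump the chamber down with exactly three full strokes of its hand lever: each time press the lever down to its stop and let it spring all the way back up. The gauge pointer should end on the thick long mark at the top of its dial; leave the bottle standing in the chamber and do not disturb the things lying around.

Things in the scene. Friction and masses are not known exactly. Their poses are not given: they have to be found in the camera images.
- chamber: Vacuum chamber unit, fixed to the table: 12 mm grey base plate with a clear box on the left and a hand pump on the right. Origin: at table level, x into the box (away from the robot at yaw 0), y left, z up. In mm: box x -65 to 65, y -30 to 120, roof at z 112, with a round gauge on the roof (x 26, y 10, top at z 180); pump plates x -35 to 5, y -116 to -74, up to z 100.
- door (a joint): Angle of the box's front door, rad: 0 = shut (end stop), grows as it swings out toward the robot; starts at 0.5 to 1.0 and stays at whatever angle it is left. Clear panel in an aluminium frame, 150 mm wide, 96 mm high, 10 mm thick; upright hinge at its right edge, free edge at the left.
- door_hinge (a point): Point on the door's hinge axis, 62 mm above the table. In the chamber's frame at x -71, y -30 mm. Its axes turn with the door: y runs along the door from the hinge to the free edge, -x is the outward normal of the door's outer face.
- latch_case (a point): Middle of the outer face of the grey latch case on the door's outside near the free edge: the place to push. The case is 32 mm wide, 42 mm high and stands 12 mm proud of the door. The point is 122 mm from the hinge along the door, 17 mm outward of the hinge axis and 62 mm above the table. Same axes as door_hinge.
- latch (a joint): Sprung sloped steel tongue that sticks 9 mm out of the door's free edge, m: 0 = out, 0.0085 = pushed fully in. In the last 0.1 rad of closing the fixed upright strike bar (6 mm round, left of the box front) pushes it in 6 mm, then it snaps out behind the bar and keeps the door shut (reads 0 again). This takes about 10 N at the latch case.
- lever (a joint): Angle of the pump lever, rad: 0 = up at rest, 0.62 = pressed down to its stop; a spring returns it to 0. Its pivot lies level along the chamber's y axis, in the chamber's frame at x -15, y -95, z 85 mm; the lever points to -x (toward the robot), 0.30 rad above level at rest and 0.32 rad below level at the stop.
- paddle (a point): Middle of the top face of the black plate at the lever's end, the place to press: 42 mm wide (y), 50 mm long, 8 mm thick, its middle 102 mm from the pivot. About 121 mm above the table at rest, 59 mm at the stop; it moves on a circle about the pivot. Pressing takes 3 to 7 N, then it meets the rigid stop.
- gauge (a joint): Angle of the gauge pointer, rad, clockwise seen from the robot: 0 = pointing left at a long thin mark (start). A ratchet turns it 0.524 (one mark) during each full press of the lever and it stays there as the lever returns; after three it reads 1.571, at the thick long mark at the top of the dial. A stroke cut short turns it less.
- sample_bottle: Small brown bottle with a black cap, 34 mm across, 63 mm high, standing loose on the chamber's floor (17 mm above the table). Origin: centre of its underside.
- white_bottle: Loose bystander: small white bottle, 34 mm across, 59 mm high. Origin: centre of its underside.
- brown_bottle: Loose bystander on the table: small brown bottle with a blue cap, 34 mm across, 71 mm high. Origin: centre of its underside.

How it is judged:
On the way, in this order (a step that is already met when the one before it is completed fails the run):
1. the door is shut and its latch tongue has snapped out behind the strike bar, before any pumping (value of joint door below 0.03 rad and value of joint latch below 0.0025 m and value of joint gauge below 0.15 rad), for 0.2 s.
2. first stroke: the lever is pressed down to its stop (value of joint lever above 0.56 rad and value of joint gauge above 0.3927 rad), for 0.05 s.
3. first stroke: the lever has sprung all the way back up (value of joint lever below 0.06 rad), for 0.1 s.
4. second stroke: the lever is pressed down to its stop (value of joint lever above 0.56 rad and value of joint gauge above 0.9163 rad), for 0.05 s.
5. second stroke: the lever has sprung all the way back up (value of joint lever below 0.06 rad), for 0.1 s.
6. third stroke: the lever is pressed down to its stop (value of joint lever above 0.56 rad and value of joint gauge above 1.4399 rad), for 0.05 s.
7. third stroke: the lever has sprung all the way back up (value of joint lever below 0.06 rad), for 0.1 s.
At the end, for the whole second after the job is handed in: Door shut (under 0.03 rad), tongue out (in less than 2.5 mm), lever up (under 0.06 rad), pointer at three marks (1.44 to 1.73 rad), chamber bottle upright (within 0.2 rad) and at rest; white and brown bottles within 30 mm of their starts (value of joint door below 0.03 rad and value of joint latch below 0.0025 m and value of joint lever below 0.06 rad and value of joint gauge between 1.4399 and 1.72788 rad and angle between sample_bottle's own z axis and vertical below 0.2 rad and linear speed of sample_bottle below 0.02 m/s and distance of each of white_bottle, brown_bottle from where it was at the start of the episode below 0.03 m); the robot touches nothing.
It fails at once if a fourth stroke is pumped (the pointer goes well past the third mark) (value of joint gauge above 1.78024 rad).
It fails at once if the bottle in the chamber is tipped over (angle between sample_bottle's own z axis and vertical above 0.5 rad).
It fails at once if the white bottle is pushed away (distance of white_bottle from where it was at the start of the episode above 0.03 m).
It fails at once if the brown bottle is pushed away (distance of brown_bottle from where it was at the start of the episode above 0.03 m).
It also fails if it takes over 54 s, if anything falls off the work surface, if the arm or the gripper's body presses on something with over 40 N, if the wrist force passes 120 N, or if a joint passes its speed limit or range.

## Working session

There is one attempt and no reset: what is moved stays moved. The work goes in short steps, Python scripts to look and compute and a tool call to move; the robot and the scene stay as the last step left them, time stands still between calls to the robot, and variables do not carry over. Pictures are saved under pics/ and viewed, at most 10 in all, crops included, and the job is handed in when it is done.

Besides the shell and the picture viewer there is one more tool, called after "Call:" by a JSON object that holds its "op" and its "data", one argument or row to a line. drive_tool: Moves the arm, as the interface text tells. Its arguments: {"type":"object","properties":{"plan":{"type":"string"},"squeeze":{"type":"number"}},"required":["plan"]}

```bash
mkdir -p pics; python3 - <<'E'
from workcell import bot
import cv2
s=bot.state();print({k:s[k] for k in('time','tcp_pos','orientation','width')},bot.tcp_to_tips)
for n in('scene','top'):
    im=bot.read_camera(n);cv2.imwrite(f'pics/{n}0.png',cv2.resize(im[:,:,::-1],(800,600),interpolation=cv2.INTER_CUBIC))
    p=bot.camera_params(n);print(p)
E
```

```text
{'time': 0.0, 'tcp_pos': array([ 0.20281828, -0.51094536,  0.24164974]), 'orientation': array([-6.87796414e-04,  9.82213070e-01,  1.87768507e-01, -1.35164667e-05]), 'width': 0.9992750999101478} 0.011
{'fx': 396.7100831905708, 'fy': 396.7100831905708, 'cx': 248.91164420632938, 'cy': 185.18205300842365, 'world_to_cam': array([[-0.79769057, -0.60257607, -0.02432764,  0.50726365],
       [-0.23056407,  0.34199943, -0.91097563,  0.2052715 ],
       [ 0.55725216, -0.72106759, -0.41174211,  0.8247077 ],
       [ 0.        ,  0.        ,  0.        ,  1.        ]])}
{'fx': 470.4573840779092, 'fy': 470.4573840779092, 'cx': 259.11309564378564, 'cy': 187.5657812371916, 'world_to_cam': array([[ 0.01583474, -0.9998682 , -0.00358432,  0.11690851],
       [-0.99653453, -0.01548898, -0.08172523,  0.57757781],
       [ 0.08165894,  0.004866  , -0.99664845,  1.44708136],
       [ 0.        ,  0.        ,  0.        ,  1.        ]])}
```

View pics/scene0.png

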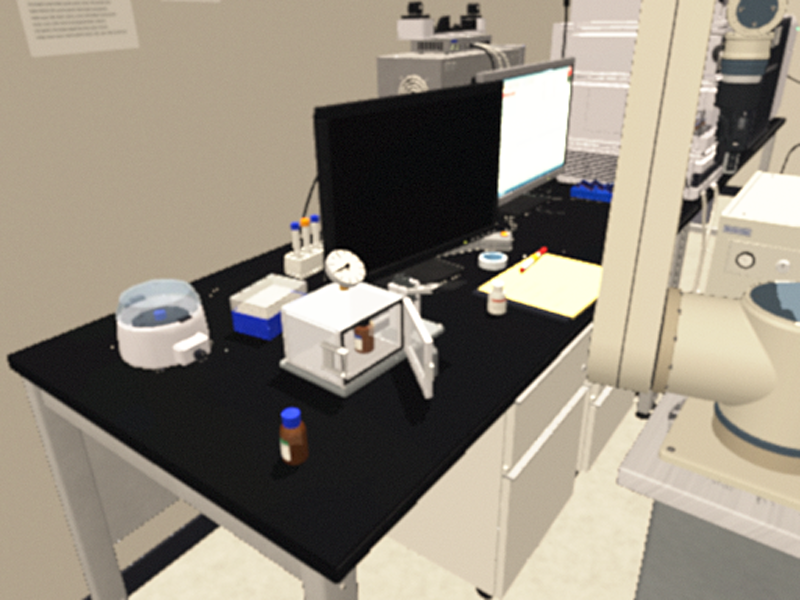

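View pics/top0.png

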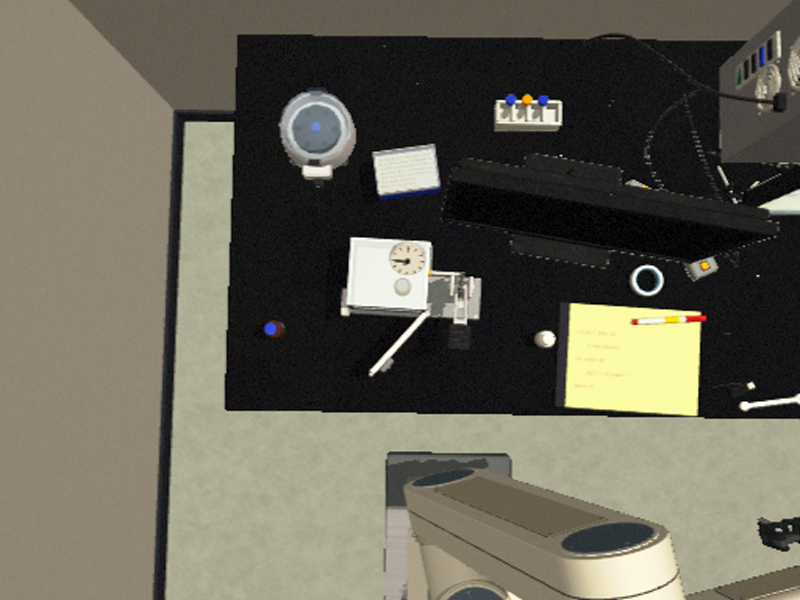

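The scene view shows the chamber, its door open toward the robot and the brown bottle. In the top view the box roof is about (349..432, 237..313), the hinge ~(428,313), the door's free edge ~(371,374) and the paddle ~(459,337). The white bottle is at (545,339) and the brown one at (273,328). I'll enlarge the chamber next.

```bash
python3 - <<'E'
import cv2
im=cv2.imread('pics/top0.png')[220:390,330:500]
cv2.imwrite('pics/crop.png',cv2.resize(im,(600,600),interpolation=cv2.INTER_CUBIC))
E
```

```text
(no output)
```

View pics/crop.png

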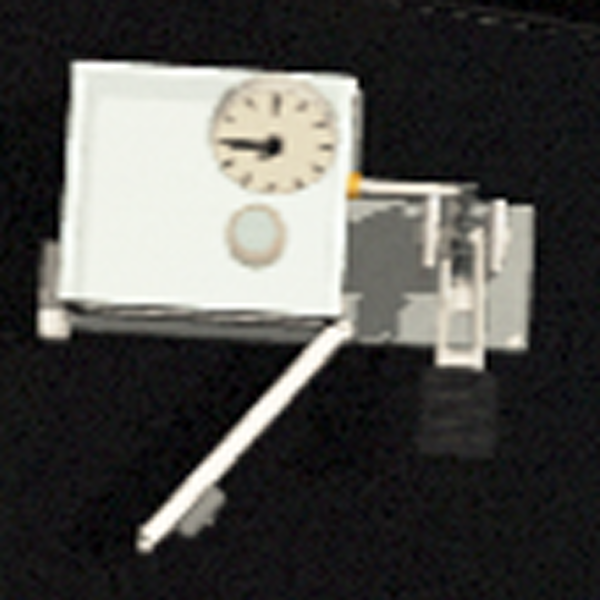

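The crop shows the roof corners at TL(72,62), TR(357,77), BR(345,318), BL(60,300). The door's top edge runs from (345,327) to (145,538), and the paddle is centred at ~(457,412). Next I'll fit the pose.

```bash
cat > h.py <<'E'
import numpy as np
from scipy.optimize import least_squares
from scipy.spatial.transform import Rotation as R
from workcell import bot
def proj(P,n='top'):
    p=bot.camera_params(n);c=(p['world_to_cam']@np.c_[P,np.ones(len(P))].T)[:3]
    return np.c_[p['fx']*c[0]/c[2]+p['cx'],p['fy']*c[1]/c[2]+p['cy']]
def world(q,P):
    P=np.atleast_2d(P).astype(float);c,s=np.cos(q[2]),np.sin(q[2])
    return np.c_[q[0]+c*P[:,0]-s*P[:,1],q[1]+s*P[:,0]+c*P[:,1],P[:,2]]
def door(a,x,y,z):  # door frame -> chamber; opens toward -x
    c,s=np.cos(a),np.sin(a); return [-.071+c*x-s*y,-.03-s*x*-1*1+c*y,z]
def tool():
    s=bot.state();o=s['orientation'];return np.array(s['tcp_pos']),R.from_quat([o[1],o[2],o[3],o[0]])
E
cat > fit.py <<'E'
from h import *
uv=np.array([(72,62),(357,77),(345,318),(60,300),(457,412),(145,538)])
uv=(np.array([330,220])+uv/3.529)/1.5625
pts=np.array([(.065,.12,.112),(.065,-.03,.112),(-.065,-.03,.112),(-.065,.12,.112),(-.112,-.095,.121)])
def f(q):
    P=np.vstack([pts,door(q[3],0,.15,.11)])
    return (proj(world(q,P))-uv).ravel()
r=least_squares(f,[.55,.1,0,.8]);q=r.x;print(q,np.round(r.fun,1))
np.save('q.npy',q)
for n,p in dict(paddle=(-.112,-.095,.121),hinge=(-.071,-.03,.062),latch=door(q[3],-.017,.122,.062),latchshut=door(0,-.017,.122,.062)).items(): print(n,world(q,p))
def onz(u,v,z):
    return least_squares(lambda a:(proj(np.array([[*a,z]]))-np.array([u,v])/1.5625).ravel(),[.5,0]).x
print('white',onz(545,339,.059),'brown',onz(269,328,.071))
E
python3 fit.py
```

```text
[ 0.60304785  0.11146027 -0.042806    0.87586308] [ 0.6 -0.3 -0.5 -0.1 -0.8  0.1 -0.1  0.3  0.4  0.3  0.3 -0.3]
paddle [[0.48708512 0.0213401  0.121     ]]
hinge [[0.53082911 0.08452604 0.062     ]]
latch [[0.42911571 0.15400543 0.062     ]]
latchshut [[0.51906541 0.20714177 0.062     ]]
white [ 0.48755113 -0.14771332] brown [0.50008873 0.38690005]
```

```bash
cat >> h.py <<'E'
def plan(wps,p=None,yaw=None,start=None):
    """wps: (x,y,z,xaxis_yaw_deg,nrows). prints rows in tool units, 5 per call."""
    if p is None:
        p,r=tool();ax=r.apply([1,0,0]);yaw=np.degrees(np.arctan2(ax[1],ax[0]));print('start',p.round(4),round(yaw,2))
    rows=[];c=np.array([*p,yaw])
    for *w,n in wps:
        w=np.array(w);rows+=[c+(w-c)*(i+1)/n for i in range(n)];c=w
    b=np.array([*p,yaw])
    for k in range(0,len(rows),5):
        out=[]
        a=np.radians(b[3]);X=np.array([np.cos(a),np.sin(a),0]);Y=np.array([np.sin(a),-np.cos(a),0])
        for t in rows[k:k+5]:
            d=(t-b)[:3]/.04;v=np.round([d@X,d@Y,-d[2],-(t-b)[3]/6],2);out.append('1 %g %g %g 0 0 %g'%tuple(v))
        b=b+np.array([*(.04*(v[0]*X+v[1]*Y)),-.04*v[2],-6*v[3]])
        print('; '.join(out))
    print('end',b.round(4))
E
python3 - <<'E'
from h import *
plan([(.402,.124,.242,137.7,15),(.402,.124,.066,137.7,5)])
E
```

```text
start [ 0.2028 -0.511   0.2417] 21.65Traceback (most recent call last):
  File "<stdin>", line 2, in <module>
  File "h.py", line 28, in plan
    b=b+np.array([*(.04*(v[0]*X+v[1]*Y)),-.04*v[2],-6*v[3]])
      ~^~~~~~~~~~~~~~~~~~~~~~~~~~~~~~~~~~~~~~~~~~~~~~~~~~~~~
ValueError: operands could not be broadcast together with shapes (4,) (5,)
```

```bash
sed -i 's/b=b+np.array(\[\*(.04\*(v\[0\]\*X+v\[1\]\*Y)),/b=b+np.array([*(.04*(v[0]*X+v[1]*Y))[:2],/' h.py
python3 - <<'E'
from h import *
plan([(.402,.124,.242,137.7,15),(.402,.124,.066,137.7,5)])
E
```

```text
start [ 0.2028 -0.511   0.2417] 21.65
1 0.7 -0.86 -0 0 0 -1.29; 1 1.4 -1.72 -0 0 0 -2.58; 1 2.1 -2.58 -0 0 0 -3.87; 1 2.8 -3.44 -0 0 0 -5.16; 1 3.49 -4.31 -0 0 0 -6.45
1 1.09 -0.23 -0 0 0 -1.29; 1 2.17 -0.46 -0 0 0 -2.58; 1 3.25 -0.7 -0 0 0 -3.87; 1 4.34 -0.93 -0 0 0 -5.16; 1 5.42 -1.17 -0 0 0 -6.44
1 0.99 0.49 -0.01 0 0 -1.29; 1 1.99 0.99 -0.01 0 0 -2.58; 1 2.98 1.48 -0.01 0 0 -3.87; 1 3.97 1.97 -0.01 0 0 -5.16; 1 4.97 2.47 -0.01 0 0 -6.45
1 0 -0 0.88 0 0 -0; 1 0 -0 1.76 0 0 -0; 1 0 -0 2.64 0 0 -0; 1 0 -0 3.52 0 0 -0; 1 0 -0 4.4 0 0 -0
end [4.021000e-01 1.241000e-01 6.610000e-02 1.376852e+02]
```

Call:
{"op": "drive_tool", "data": {
  "plan": "1 0.7 -0.86 0 0 0 -1.29; 1 1.4 -1.72 0 0 0 -2.58; 1 2.1 -2.58 0 0 0 -3.87; 1 2.8 -3.44 0 0 0 -5.16; 1 3.5 -4.31 0 0 0 -6.45",
  "squeeze": 60
}}

```text
time: 0.6
tcp_pos: [0.2694, -0.2976, 0.242]
orientation: [-0.0, 0.863, 0.505, 0.0]
contact_force: [0.4, -0.4, 0.4]
width: 0.141
finger_force: 0.0
```

Call:
{"op": "drive_tool", "data": {
  "plan": "1 1.09 -0.23 0 0 0 -1.29; 1 2.17 -0.46 0 0 0 -2.58; 1 3.25 -0.7 0 0 0 -3.87; 1 4.34 -0.93 0 0 0 -5.16; 1 5.42 -1.17 0 0 0 -6.45"
}}

```text
time: 1.1
tcp_pos: [0.3359, -0.086, 0.2423]
orientation: [0.0, 0.647, 0.762, 0.0]
contact_force: [0.7, -0.6, 0.7]
width: -0.002
finger_force: 0.0
```

Call:
{"op": "drive_tool", "data": {
  "plan": "1 0.99 0.49 0 0 0 -1.29; 1 1.99 0.99 0 0 0 -2.58; 1 2.98 1.48 0 0 0 -3.87; 1 3.97 1.97 0 0 0 -5.16; 1 4.97 2.47 0 0 0 -6.45"
}}

```text
time: 1.6
tcp_pos: [0.4023, 0.1261, 0.2422]
orientation: [0.0, 0.358, 0.934, -0.0]
contact_force: [0.6, -1.1, 1.0]
width: 0.005
finger_force: 0.0
```

Call:
{"op": "drive_tool", "data": {
  "plan": "1 0 0 0.88 0 0 0; 1 0 0 1.76 0 0 0; 1 0 0 2.64 0 0 0; 1 0 0 3.52 0 0 0; 1 0 0 4.4 0 0 0"
}}

```text
time: 2.1
tcp_pos: [0.402, 0.1242, 0.0649]
orientation: [0.0, 0.36, 0.933, 0.0]
contact_force: [-0.2, 0.2, -0.4]
width: -0.004
finger_force: 0.0
```

```bash
python3 - <<'E'
from h import *
import cv2
q=np.load('q.npy')
def wp(a,off,n):
    P=world(q,door(a,-.017-off,.122,.066))[0]; return (*P,np.degrees(a+q[2])+90,n)
plan([wp(q[3],.022,5)]+[wp(a,.0145,1) for a in np.linspace(.85,.15,15)]+[wp(a,.0145,1) for a in (.13,.11,.09,.07,.05,.03,.01,-.01,-.03,-.05)])
cv2.imwrite('pics/scene1.png',cv2.resize(bot.read_camera('scene')[180:280,160:300,::-1],(700,500),interpolation=cv2.INTER_CUBIC))
E
```

```text
start [0.402  0.1242 0.0649] 137.76
1 -0 0.09 -0.01 0 0 0; 1 -0 0.18 -0.01 0 0 0; 1 -0 0.27 -0.02 0 0 0; 1 -0 0.37 -0.02 0 0 0; 1 -0 0.46 -0.03 0 0 0.01
1 0.02 0.26 0 0 0 0.24; 1 0.05 0.42 0 0 0 0.72; 1 0.07 0.57 0 0 0 1.2; 1 0.09 0.73 0 0 0 1.67; 1 0.1 0.89 0 0 0 2.15
1 0.03 0.15 0 0 0 0.48; 1 0.06 0.31 0 0 0 0.96; 1 0.08 0.46 0 0 0 1.43; 1 0.09 0.62 0 0 0 1.91; 1 0.1 0.78 0 0 0 2.39
1 0.03 0.15 0 0 0 0.48; 1 0.06 0.31 0 0 0 0.95; 1 0.08 0.46 0 0 0 1.43; 1 0.09 0.62 0 0 0 1.91; 1 0.1 0.78 0 0 0 2.39
1 0.01 0.06 0 0 0 0.19; 1 0.03 0.12 0 0 0 0.38; 1 0.04 0.18 0 0 0 0.57; 1 0.05 0.25 0 0 0 0.76; 1 0.06 0.31 0 0 0 0.95
1 0.02 0.06 0 0 0 0.19; 1 0.03 0.12 0 0 0 0.38; 1 0.04 0.18 0 0 0 0.57; 1 0.05 0.24 0 0 0 0.77; 1 0.06 0.31 0 0 0 0.96
end [5.10900e-01 2.08800e-01 6.61000e-02 8.46636e+01]
```

View pics/scene1.png

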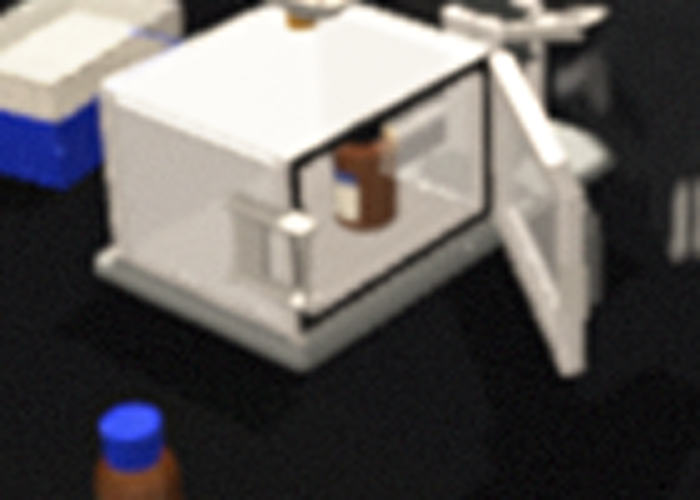

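The crop shows the door open at (540,210) with the latch case on its robot side at (590,240). A gripper finger is at (690,220), clear of the case. The strike bar is at (298,260), and the bottle is standing inside. I'll push now.

Call:
{"op": "drive_tool", "data": {
  "plan": "1 0 0.09 0 0 0 0; 1 0 0.18 0 0 0 0; 1 0 0.27 0 0 0 0; 1 0 0.36 0 0 0 0; 1 0 0.46 0 0 0 0"
}}

```text
time: 2.65
tcp_pos: [0.4154, 0.1381, 0.0672]
orientation: [0.001, 0.36, 0.933, 0.0]
contact_force: [-1.0, -2.0, 0.6]
width: 0.002
finger_force: 0.0
```

Call:
{"op": "drive_tool", "data": {
  "plan": "1 0.02 0.26 0 0 0 0.24; 1 0.05 0.42 0 0 0 0.72; 1 0.07 0.57 0 0 0 1.2; 1 0.09 0.73 0 0 0 1.67; 1 0.1 0.89 0 0 0 2.15"
}}

```text
time: 3.15
tcp_pos: [0.436, 0.1672, 0.0667]
orientation: [0.0, 0.464, 0.886, 0.0]
contact_force: [-1.2, -0.5, 0.2]
width: -0.002
finger_force: 0.0
```

Call:
{"op": "drive_tool", "data": {
  "plan": "1 0.03 0.15 0 0 0 0.48; 1 0.06 0.31 0 0 0 0.96; 1 0.08 0.46 0 0 0 1.43; 1 0.09 0.62 0 0 0 1.91; 1 0.1 0.78 0 0 0 2.39"
}}

```text
time: 3.65
tcp_pos: [0.4593, 0.1883, 0.0667]
orientation: [0.0, 0.571, 0.821, 0.0]
contact_force: [-0.8, -0.7, -0.2]
width: -0.002
finger_force: 0.0
```

Call:
{"op": "drive_tool", "data": {
  "plan": "1 0.03 0.15 0 0 0 0.48; 1 0.06 0.31 0 0 0 0.96; 1 0.08 0.46 0 0 0 1.43; 1 0.09 0.62 0 0 0 1.91; 1 0.1 0.78 0 0 0 2.39"
}}

```text
time: 4.15
tcp_pos: [0.4869, 0.2029, 0.0666]
orientation: [-0.0, 0.669, 0.743, -0.0]
contact_force: [-8.0, -1.5, 3.6]
width: 0.002
finger_force: 0.0
```

Call:
{"op": "drive_tool", "data": {
  "plan": "1 0.01 0.06 0 0 0 0.19; 1 0.03 0.12 0 0 0 0.38; 1 0.04 0.18 0 0 0 0.57; 1 0.05 0.25 0 0 0 0.76; 1 0.06 0.31 0 0 0 0.95"
}}

```text
time: 4.65
tcp_pos: [0.4968, 0.2066, 0.0663]
orientation: [-0.002, 0.704, 0.71, -0.001]
contact_force: [-21.2, 3.2, 12.8]
width: 0.0
finger_force: 0.0
```

```bash
python3 - <<'E'
from h import *
import cv2
s=bot.state();print(s['contact_force'],s['tcp_pos'])
a=cv2.resize(bot.read_camera('scene')[180:280,160:280,::-1],(480,400),interpolation=cv2.INTER_CUBIC)
b=cv2.resize(bot.read_camera('top')[160:240,200:264,::-1],(320,400),interpolation=cv2.INTER_CUBIC)
cv2.imwrite('pics/v2.png',np.hstack([a,b]))
E
```

```text
[-21.19406234   3.19211327  12.78473106] [0.49678726 0.20656681 0.06633684]
```

View pics/v2.png

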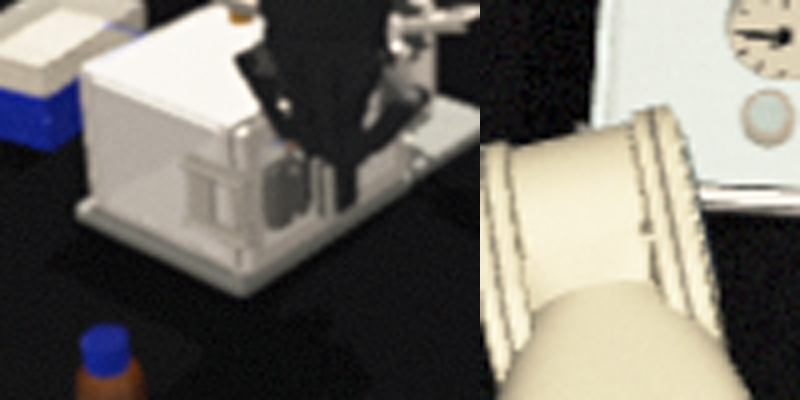

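The view shows the door almost shut. The finger knuckle at (265,80) rests on the door's top edge, while the fingertip at (345,190) is still off the latch case at (285,190). I'll back off, turn the tool 90° so the knuckles lie along the door, and push with the fingertips' side.

```bash
python3 - <<'E'
from h import *
q=np.load('q.npy');e=q[2]
def wp(off,n): 
    P=world(q,door(0,-.017-off,.122,.073))[0]; return (*P,np.degrees(e)+180,n)
p,_=tool()
plan([(p[0]-.042,p[1],.073,95,3),wp(.065,12),wp(.025,5),wp(.009,5),wp(.001,5)])
E
```

```text
start [0.4967 0.2066 0.0663] 90.45
1 0 -0.35 -0.06 0 0 -0.25; 1 0.01 -0.7 -0.11 0 0 -0.51; 1 0.01 -1.05 -0.17 0 0 -0.76; 1 0.02 -1.05 -0.17 0 0 -1.9; 1 0.02 -1.05 -0.17 0 0 -3.05
1 0.01 -0 0 0 0 -1.15; 1 0.02 0 0 0 0 -2.29; 1 0.02 0 0 0 0 -3.44; 1 0.03 0 0 0 0 -4.59; 1 0.04 0 0 0 0 -5.73
1 0 0.01 0 0 0 -1.15; 1 0.01 0.01 0 0 0 -2.3; 1 0.01 0.02 0 0 0 -3.44; 1 0.02 0.02 0 0 0 -4.59; 1 0.02 0.03 0 0 0 -5.74
1 -0.2 -0 0 0 0 0; 1 -0.4 -0 0 0 0 0; 1 -0.6 -0 0 0 0 0; 1 -0.8 -0 0 0 0 0; 1 -1 -0 0 0 0 0
1 -0.08 -0 0 0 0 0; 1 -0.16 -0 0 0 0 0; 1 -0.24 -0 0 0 0 0; 1 -0.32 -0 0 0 0 0; 1 -0.4 -0 0 0 0 0
1 -0.04 -0 0 0 0 0; 1 -0.08 -0 0 0 0 0; 1 -0.12 -0 0 0 0 0; 1 -0.16 -0 0 0 0 0; 1 -0.2 -0 0 0 0 0
end [5.182000e-01 2.073000e-01 7.310000e-02 1.775696e+02]
```

Call:
{"op": "drive_tool", "data": {
  "plan": "1 0 -0.35 -0.06 0 0 -0.25; 1 0 -0.7 -0.11 0 0 -0.5; 1 0 -1.1 -0.17 0 0 -0.75; 1 0 -1.1 -0.17 0 0 -1.9; 1 0 -1.1 -0.17 0 0 -3.05"
}}

```text
time: 5.25
tcp_pos: [0.4537, 0.206, 0.0737]
orientation: [0.0, 0.58, 0.815, 0.0]
contact_force: [0.2, -0.5, -0.3]
width: 0.003
finger_force: 0.0
```

Call:
{"op": "drive_tool", "data": {
  "plan": "1 0.01 0 0 0 0 -1.15; 1 0.02 0 0 0 0 -2.3; 1 0.02 0 0 0 0 -3.45; 1 0.03 0 0 0 0 -4.6; 1 0.04 0 0 0 0 -5.75"
}}

```text
time: 5.75
tcp_pos: [0.4535, 0.2074, 0.0735]
orientation: [0.0, 0.312, 0.95, 0.0]
contact_force: [-0.7, 0.3, 0.0]
width: 0.0
finger_force: 0.0
```

Call:
{"op": "drive_tool", "data": {
  "plan": "1 0 0.01 0 0 0 -1.15; 1 0 0.01 0 0 0 -2.3; 1 0 0.02 0 0 0 -3.45; 1 0 0.02 0 0 0 -4.6; 1 0 0.03 0 0 0 -5.75"
}}

```text
time: 6.25
tcp_pos: [0.4542, 0.2083, 0.0735]
orientation: [0.0, 0.016, 1.0, 0.0]
contact_force: [1.0, -1.2, -0.6]
width: 0.002
finger_force: 0.0
```

Call:
{"op": "drive_tool", "data": {
  "plan": "1 -0.2 0 0 0 0 0; 1 -0.4 0 0 0 0 0; 1 -0.6 0 0 0 0 0; 1 -0.8 0 0 0 0 0; 1 -1 0 0 0 0 0"
}}

```text
time: 6.75
tcp_pos: [0.4959, 0.2067, 0.073]
orientation: [-0.0, 0.02, 1.0, -0.0]
contact_force: [0.2, 0.3, 1.1]
width: -0.005
finger_force: 0.0
```

Call:
{"op": "drive_tool", "data": {
  "plan": "1 -0.06 0 0 0 0 0; 1 -0.12 0 0 0 0 0; 1 -0.18 0 0 0 0 0; 1 -0.24 0 0 0 0 0; 1 -0.3 0 0 0 0 0"
}}

```text
time: 7.25
tcp_pos: [0.5071, 0.2064, 0.0732]
orientation: [0.0, 0.019, 1.0, 0.0]
contact_force: [-0.0, -0.8, 0.5]
width: 0.005
finger_force: 0.0
```

Call:
{"op": "drive_tool", "data": {
  "plan": "1 -0.04 0 0 0 0 0; 1 -0.08 0 0 0 0 0; 1 -0.12 0 0 0 0 0; 1 -0.16 0 0 0 0 0; 1 -0.2 0 0 0 0 0"
}}

```text
time: 7.75
tcp_pos: [0.5109, 0.2062, 0.073]
orientation: [-0.004, 0.019, 1.0, 0.0]
contact_force: [-24.0, 0.5, 18.6]
width: -0.004
finger_force: 12.4
```

Call:
{"op": "drive_tool", "data": {
  "plan": "1 0.4 0 0 0 0 0; 1 0.8 0 0 0 0 0; 1 1.6 0 0 0 0 0; 1 2.4 0 0 0 0 0; 1 2.4 0 -0.6 0 0 0"
}}

```text
time: 8.25
tcp_pos: [0.413, 0.2089, 0.0947]
orientation: [-0.004, 0.019, 1.0, -0.001]
contact_force: [1.6, -0.3, 0.3]
width: 0.001
finger_force: 0.0
```

```bash
python3 - <<'E'
from h import *
import cv2
s=bot.state();print(s['contact_force'],s['tcp_pos'])
im=bot.read_camera('scene')
cv2.imwrite('pics/v3.png',cv2.resize(im[180:255,170:270,::-1],(800,600),interpolation=cv2.INTER_CUBIC))
q=np.load('q.npy')
for a in(0,.1):
    for z in(.014,.11): print(a,z,((proj(world(q,np.array([door(a,-.005,.15,z),door(a,-.017,.122,z)])),'scene')-[170,180])*8).round())
E
```

```text
[ 1.62929878 -0.28381257  0.30963615] [0.41302557 0.20894218 0.09472931]
0 0.014 [[433. 545.]
 [526. 517.]]
0 0.11 [[417. 260.]
 [513. 236.]]
0.1 0.014 [[473. 560.]
 [561. 527.]]
0.1 0.11 [[458. 274.]
 [550. 244.]]
```

View pics/v3.png

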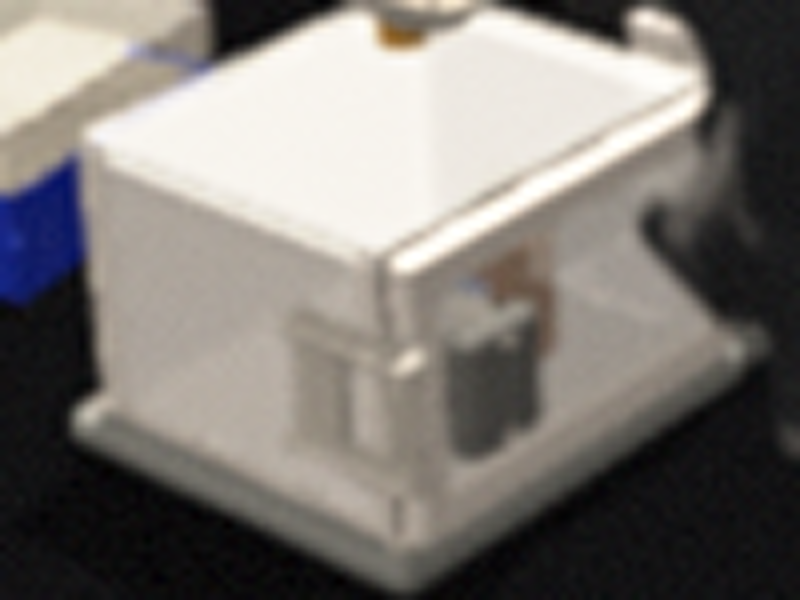

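The door's top strip runs parallel to the roof front, with the corner at (397,275) and no gap, and the latch case sits at (490,380) behind the strike bar. So the door is shut and was pushed onto its stop with 24 N. Next is the paddle.

```bash
python3 - <<'E'
from h import *
p,r=tool();ax=r.apply([1,0,0]);y=np.degrees(np.arctan2(ax[1],ax[0]))%360
plan([(p[0],p[1],.175,y,4),(.485,.0215,.175,y,6),(.485,.0215,.145,y,5)],p,y)
E
```

```text
1 0 0 -0.47 0 0 -0; 1 0 0 -0.94 0 0 -0; 1 0 0 -1.41 0 0 -0; 1 0 0 -1.88 0 0 -0; 1 -0.31 -0.77 -1.88 0 0 -0
1 -0.31 -0.78 0 0 0 -0; 1 -0.62 -1.55 0 0 0 -0; 1 -0.93 -2.33 0 0 0 -0; 1 -1.24 -3.1 0 0 0 -0; 1 -1.55 -3.87 0 0 0 -0
1 -0 -0 0.15 0 0 -0; 1 -0 -0 0.3 0 0 -0; 1 -0 -0 0.45 0 0 -0; 1 -0 -0 0.6 0 0 -0; 1 -0 -0 0.75 0 0 -0
end [4.8500e-01 2.1700e-02 1.4520e-01 1.7783e+02]
```

Call:
{"op": "drive_tool", "data": {
  "plan": "1 0 0 -0.47 0 0 0; 1 0 0 -0.94 0 0 0; 1 0 0 -1.4 0 0 0; 1 0 0 -1.9 0 0 0; 1 -0.31 -0.77 -1.9 0 0 0"
}}

```text
time: 8.8
tcp_pos: [0.4312, 0.1803, 0.1757]
orientation: [0.002, 0.018, 1.0, 0.001]
contact_force: [0.9, 0.1, -0.7]
width: -0.001
finger_force: 0.0
```

Call:
{"op": "drive_tool", "data": {
  "plan": "1 -0.31 -0.78 0 0 0 0; 1 -0.62 -1.55 0 0 0 0; 1 -0.93 -2.33 0 0 0 0; 1 -1.24 -3.1 0 0 0 0; 1 -1.55 -3.87 0 0 0 0"
}}

```text
time: 9.3
tcp_pos: [0.4869, 0.0199, 0.1733]
orientation: [0.0, 0.02, 1.0, -0.0]
contact_force: [0.3, 0.3, 0.3]
width: 0.002
finger_force: 0.0
```

Call:
{"op": "drive_tool", "data": {
  "plan": "1 0 0 0.15 0 0 0; 1 0 0 0.3 0 0 0; 1 0 0 0.45 0 0 0; 1 0 0 0.6 0 0 0; 1 0 0 0.75 0 0 0"
}}

```text
time: 9.8
tcp_pos: [0.4859, 0.0222, 0.1426]
orientation: [-0.0, 0.019, 1.0, 0.0]
contact_force: [-0.6, -0.7, -0.3]
width: 0.002
finger_force: 0.0
```

```bash
python3 - <<'E'
from h import *
import cv2
p,r=tool();print(p,bot.state()['contact_force'])
im=bot.read_camera('wrist');cv2.imwrite('pics/w.png',im[:,:,::-1])
E
```

```text
[0.48592962 0.0222009  0.14257581] [-0.58262053 -0.73071171 -0.33100986]
```

View pics/w.png

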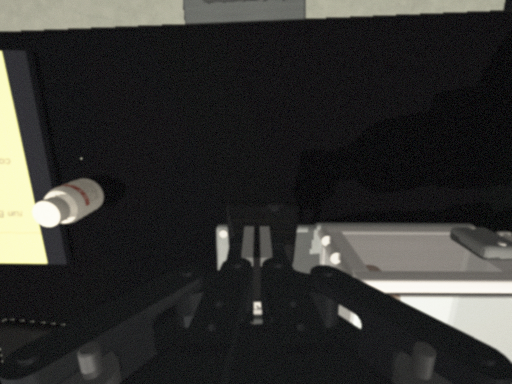

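The wrist view shows the closed fingers at (262,250) centred over the black paddle (columns 228–298), with the white bottle at (70,203) well clear. I'll press now.

Call:
{"op": "drive_tool", "data": {
  "plan": "1 0 0 0.3 0 0 0; 1 0 0 0.6 0 0 0; 1 0 0 0.9 0 0 0; 1 0 0 1.2 0 0 0; 1 0 0 1.5 0 0 0"
}}

```text
time: 10.35
tcp_pos: [0.4863, 0.0219, 0.0831]
orientation: [0.0, 0.019, 1.0, -0.0]
contact_force: [1.4, 1.3, 6.0]
width: -0.003
finger_force: 3.0
```

Call:
{"op": "drive_tool", "data": {
  "plan": "1 0 0 0.05 0 0 0; 1 0 0 0.1 0 0 0; 1 0 0 0.14 0 0 0; 1 0 0 0.17 0 0 0; 1 0 0 0.2 0 0 0"
}}

```text
time: 10.85
tcp_pos: [0.4872, 0.0218, 0.0761]
orientation: [0.001, 0.019, 1.0, 0.0]
contact_force: [0.3, 0.5, 5.4]
width: -0.002
finger_force: 2.9
```

Call:
{"op": "drive_tool", "data": {
  "plan": "1 0 0 0.03 0 0 0; 1 0 0 0.06 0 0 0; 1 0 0 0.09 0 0 0; 1 0 0 0.12 0 0 0; 1 0 0 0.12 0 0 0"
}}

```text
time: 11.35
tcp_pos: [0.4879, 0.0217, 0.0718]
orientation: [0.002, 0.019, 1.0, 0.0]
contact_force: [2.1, 0.5, 9.7]
width: -0.001
finger_force: 4.5
```

Call:
{"op": "drive_tool", "data": {
  "plan": "1 0 0 0.03 0 0 0; 1 0 0 0.06 0 0 0; 1 0 0 0.06 0 0 0"
}}

```text
time: 11.65
tcp_pos: [0.4882, 0.0217, 0.0708]
orientation: [0.003, 0.019, 1.0, -0.0]
contact_force: [-3.2, 1.6, 26.8]
width: 0.002
finger_force: 13.1
```

That is the stop, at 27 N. Now I'll release.

Call:
{"op": "drive_tool", "data": {
  "plan": "1 0 0 -0.4 0 0 0; 1 0 0 -0.9 0 0 0; 1 0 0 -1.4 0 0 0; 1 0 0 -1.88 0 0 0; 1 0 0 -1.88 0 0 0"
}}

```text
time: 12.15
tcp_pos: [0.4874, 0.0216, 0.1456]
orientation: [0.002, 0.019, 1.0, -0.0]
contact_force: [0.5, -0.7, -0.1]
width: -0.0
finger_force: 0.0
```

```bash
python3 - <<'E'
from h import *
import cv2
print(bot.state()['contact_force'],bot.state()['tcp_pos'])
a=bot.read_camera('scene');a=cv2.resize(a[150:200,190:250,::-1],(480,400),interpolation=cv2.INTER_CUBIC)
b=bot.read_camera('top');b=cv2.resize(b[145:195,240:280,::-1],(320,400),interpolation=cv2.INTER_CUBIC)
cv2.imwrite('pics/v4.png',np.hstack([a,b]))
E
```

```text
[ 0.45923988 -0.71959462 -0.09568545] [0.48735199 0.02159988 0.14562347]
```

View pics/v4.png

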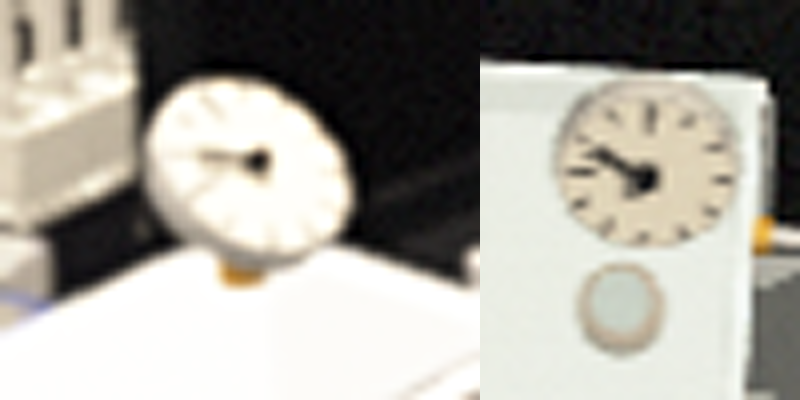

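The pointer now rests one mark up, at (595,152) in the right half. Strokes two and three follow.

Call:
{"op": "drive_tool", "data": {
  "plan": "1 0 0 0.4 0 0 0; 1 0 0 0.8 0 0 0; 1 0 0 1.2 0 0 0; 1 0 0 1.5 0 0 0; 1 0 0 1.7 0 0 0"
}}

```text
time: 12.75
tcp_pos: [0.4866, 0.0215, 0.074]
orientation: [0.0, 0.019, 1.0, 0.0]
contact_force: [2.9, -0.1, 7.7]
width: -0.003
finger_force: 3.0
```

Call:
{"op": "drive_tool", "data": {
  "plan": "1 0 0 0.06 0 0 0; 1 0 0 0.12 0 0 0; 1 0 0 0.18 0 0 0; 1 0 0 0.18 0 0 0; 1 0 0 0.18 0 0 0"
}}

```text
time: 13.25
tcp_pos: [0.4871, 0.0215, 0.0699]
orientation: [0.002, 0.019, 1.0, -0.0]
contact_force: [-6.4, 0.3, 33.7]
width: -0.001
finger_force: 17.0
```

Call:
{"op": "drive_tool", "data": {
  "plan": "1 0 0 -0.4 0 0 0; 1 0 0 -0.9 0 0 0; 1 0 0 -1.4 0 0 0; 1 0 0 -1.88 0 0 0; 1 0 0 -1.88 0 0 0"
}}

```text
time: 13.75
tcp_pos: [0.4869, 0.0215, 0.1443]
orientation: [0.001, 0.019, 1.0, -0.0]
contact_force: [0.4, -0.2, -0.3]
width: -0.001
finger_force: 0.0
```

Call:
{"op": "drive_tool", "data": {
  "plan": "1 0 0 0 0 0 0; 1 0 0 0.3 0 0 0; 1 0 0 0.7 0 0 0; 1 0 0 1.1 0 0 0; 1 0 0 1.5 0 0 0"
}}

```text
time: 14.25
tcp_pos: [0.4857, 0.0215, 0.0814]
orientation: [-0.001, 0.019, 1.0, 0.0]
contact_force: [3.4, -0.4, 7.4]
width: 0.0
finger_force: 3.0
```

Call:
{"op": "drive_tool", "data": {
  "plan": "1 0 0 0.15 0 0 0; 1 0 0 0.25 0 0 0; 1 0 0 0.32 0 0 0; 1 0 0 0.37 0 0 0; 1 0 0 0.37 0 0 0"
}}

```text
time: 14.75
tcp_pos: [0.487, 0.0214, 0.07]
orientation: [0.001, 0.019, 1.0, -0.0]
contact_force: [-5.9, 0.5, 32.7]
width: 0.002
finger_force: 16.0
```

Third stop reached. I'll release and lift well clear.

Call:
{"op": "drive_tool", "data": {
  "plan": "1 0 0 -0.4 0 0 0; 1 0 0 -0.9 0 0 0; 1 0 0 -1.4 0 0 0; 1 0 0 -1.9 0 0 0; 1 0 0 -2.6 0 0 0"
}}

```text
time: 15.25
tcp_pos: [0.485, 0.0216, 0.1713]
orientation: [-0.002, 0.019, 1.0, 0.0]
contact_force: [-0.4, 0.3, 0.1]
width: 0.002
finger_force: 0.0
```

Call:
{"op": "drive_tool", "data": {
  "plan": "1 0.5 0 -0.5 0 0 0; 1 1.5 0 -0.8 0 0 0; 1 2.5 0 -0.8 0 0 0; 1 2.5 0 -0.8 0 0 0; 1 2.5 0 -0.8 0 0 0"
}}

```text
time: 15.75
tcp_pos: [0.3855, 0.0254, 0.2039]
orientation: [-0.0, 0.02, 1.0, 0.0]
contact_force: [0.6, -1.2, 0.6]
width: 0.001
finger_force: 0.0
```

```bash
python3 - <<'E'
from h import *
import cv2
print(bot.state()['contact_force'],bot.state()['tcp_pos'])
a=bot.read_camera('scene');a=cv2.resize(a[150:300,160:310,::-1],(480,480),interpolation=cv2.INTER_CUBIC)
b=bot.read_camera('top');b=cv2.resize(b[140:220,215:265,::-1],(300,480),interpolation=cv2.INTER_CUBIC)
cv2.imwrite('pics/v5.png',np.hstack([a,b]))
E
```

```text
[ 0.58393465 -1.21551033  0.62653081] [0.38549945 0.02541029 0.20391472]
```

View pics/v5.png

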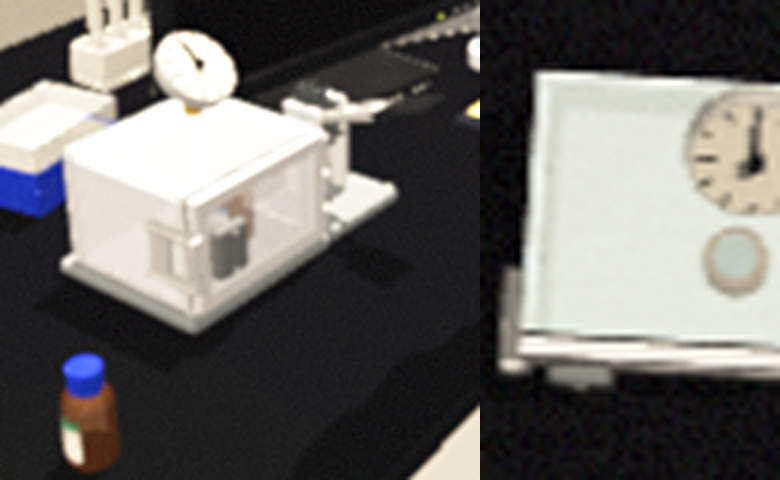

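The pointer is at the top thick mark (755,110), the door is flush and shut, and the lever is up. The bottles are standing where they were, so I'm handing in.

```bash
python3 -c "
from workcell import bot
print(bot.hand_in())"
```

```text
the job is handed in; nothing more can be done
None
```

I shut the door, gave the lever three full strokes and handed the job in; the last pictures show the pointer on the thick top mark, but no verdict came back and the latch snap is inferred from the 24 N push onto the stop.

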